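# Shut and bolt the polishing-pad case

### The job

Close up the polishing-pad case so that no grit gets onto the clean pads: push its open lid down until it is fully shut, gently and without slamming it, then push the bolt on the front of the case sideways by its knob, through the lid's staple, as far as it goes. Only push with the fingertips; pick nothing up, and leave the pads and everything else on the bench where they are.

Things in the scene. Friction and masses are not known exactly. Their poses are not given: they have to be found in the camera images.
- pad_case: blue sheet-steel case that stands firmly (it does not move), outside 150 deep (x) by 230 wide (y) by 60 mm high, two foam pads in it. Origin: centre of its underside, on the table. x points from its front to its hinge side (away from the robot), y along its front to the left, z up. It stands right of the robot; a solid air hose hangs 0.2 m left of the robot's base axis: keep the arm clear of it.
- case_lid (a joint): angle of the case's blue lid, rad: 0 = fully shut (level, on its stop), growing as it opens, 1.75 = its end. Flat plate, 157 mm from hinge axis to front edge, 236 mm wide; its outer face lies 4.5 mm (5.4 mm on two low pressed panels) outside the plane through the hinge axis. The hinge is stiff: the lid stays at any angle and takes about 1 to 4 N at the front edge to move.
- lid_hinge (a point): middle of the lid's hinge axis, along the back edge of the case: parallel to the case's y, 76 mm behind the case's origin and 60 mm above the table.
- lid_edge (a point): middle of the lid's front edge, on the outer (upper) face, 155 mm from the hinge axis; its z axis is the outward normal of the lid (up when shut), its y axis is parallel to the hinge. At this place a 14 mm wide steel staple hangs from the lid: an eye that, with the lid shut, reaches 21 mm forward of the edge and 36 mm down.
- bolt (a joint): travel of the bolt, m: 0 = drawn back (to the right), 0.036 = fully home, on its stop. A 9 mm rod on the front wall that slides to the left (case +y) in two guides, through the staple of the shut lid (about 2 mm play) and into a keeper. Pushed across while the lid is open, it blocks the lid. It stays where it is left and takes about 2 N to slide.
- bolt_knob (a point): centre of the bolt's round black knob, 16 mm in diameter, 15 mm long, on a thin stem that points straight out from the case's front: 38 mm above the table, 46 mm in front of the front wall. The guides reach 25 mm in front of that wall, so a finger pointing down can push the knob from its right side. Right of the knob the table before the case is free for 100 mm.
- case_latch (a point): fixed point on the front of the case where the bolt goes through the staple when the lid is shut, 38 mm above the table.
- pad_white: white foam pad, 77 mm across, 27 mm high, in the left or the right recess of the case; origin at its underside. Stays there.
- pad_orange: orange foam pad, 76 mm across, 24 mm high, in the other recess; origin at its underside. Stays there.
- wax_tin: round wax tin with a red lid, 80 mm across, 34 mm high, to the left of the case; origin at its underside. Bystander.
- jar_green: jar with a green lid, 64 mm across, 56 mm high, behind the case; origin at its underside. Bystander.
- touchup_bottle: small bottle with a black cap, 26 mm across, 74 mm high, behind the case; origin at its underside. Bystander.
- paint_gauge: dark grey hand-held gauge, 46 x 111 mm, 24 mm high, near the front edge of the table; origin at its underside. Bystander.
- screwdriver: red-handled screwdriver, 182 mm long, near the front edge of the table; origin at its underside. Bystander.
- pin_spanner: flat steel pin spanner, 133 mm long, near the front edge of the table; origin at its underside. Bystander.
- marker: red and black marker pen, 128 mm long, at the left of the table; origin at its underside. Bystander.
- pad_yellow: yellow foam pad, 78 mm across, 26 mm high, near the back of the table; origin at its underside. Bystander.

How it is judged:
On the way, in this order (a step that is already met when the one before it is completed fails the run):
1. the lid is fully shut while the bolt is still drawn back (value of joint case_lid below 0.03 rad and value of joint bolt below 0.011 m), for 0.2 s.
2. the bolt is pushed home through the staple of the shut lid (value of joint case_lid below 0.03 rad and value of joint bolt above 0.031 m), for 0.2 s.
At the end, for the whole second after the job is handed in: the lid is shut (less than 0.03 rad, about 5 mm at its front edge) and the bolt stands within 5 mm of its stop (beyond 0.031 m) (all of step 2); the robot touches nothing.
It fails at once if the lid slams (turns shut faster than 3 rad/s) (velocity of joint case_lid below -3 rad/s).
It fails at once if a pad is moved or taken from the case (distance of any of pad_white, pad_orange from where it was at the start of the episode above 0.02 m).
It fails at once if a bystander is moved by more than 2 cm, lifted or knocked over (distance of any of wax_tin, jar_green, touchup_bottle, paint_gauge, screwdriver, pin_spanner, marker, pad_yellow from where it was at the start of the episode above 0.02 m or angle between touchup_bottle's own z axis and vertical above 0.5 rad).
It also fails if it takes over 42 s, if anything falls off the work surface, if the arm or the gripper's body presses on something with over 40 N, if the wrist force passes 120 N, or if a joint passes its speed limit or range.

### The arm

A 6-joint arm with a two-finger parallel gripper is mounted at the origin on a cart in front of the work surface, level with it; the furniture and walls round the work are solid. World frame = base frame: x ahead of the robot, y to its left, z up, the work surface at z = 0. Lengths are in m, angles in rad, forces in N, time in s.
With the tool pointing down it reaches from about 0.3 to 0.85 m from the base axis. Payload 5.4 kg.
Tool frame: the origin (TCP) lies between the finger pads; the fingertips stand 11 mm ahead of it and the grasp point (between the pads) lies 8 mm behind it (tip_extent is the distance from the TCP to the fingertips, in m); z points along the fingers, y is the direction in which the jaws open and shut (so a half turn about z gives the same grasp; the last joint's range is limited). The gripper opens to 85 mm and grips with 20 to 120 N. Pads are 22 mm wide; open, the fingers measure 114 mm over their backs; the gripper's body (76 mm by 85 mm) begins 54 mm behind the grasp point. The pads swing forward as they close: fully open they stand 13 mm farther back than shut.
Start: joints at [-1.316, 0.158, 1.597, -0, 1.386, -0.21], TCP at [0.258, -0.514, 0.242] pointing down, gripper open.
Joint ranges: [-2.91, 2.91], [-0.94, 2.29], [0.18, 2.7], [-1.29, 4.43], [0.17, 2.64], [-3, 3]. Speed limits (rad/s): [2.57, 2.57, 3.14, 3.14, 3.14, 3.14].

### API

Orientations are given as [roll, pitch, yaw] about the fixed x, y, z axes, in that order (R = Rz(yaw) Ry(pitch) Rx(roll)).
In Python, from cell import read_state, read_camera, sign_off, tip_extent gives the robot as it stands.
- The arm moves only by the tool play_rows, never from a script. Its argument "rows" is text: rows parted by semicolons, each of 7 numbers parted by spaces: the turn, a rotation vector about the world's x, y, z in rad, then the shift along the world's x, y, z in mm, then the opening, from -1 (shut) to 1 (fully open). In form: ax ay az tx ty tz grip; .... A call has exactly 10 rows; each row is the pose to reach, as a shift and turn from the pose commanded when the call began; what a row does not reach only later rows make up. A row lasts 1/8 s, in which the tool goes at most 62.5 mm and 10.7 degrees, less where a joint would pass 70% of its speed; a pose out of reach is approached as far as the arm can. A call with a gripper value outside its range is refused whole. The fingers move at their own pace and stop on an object; "grip_force" is the grip in N (left out, the last holds). Time passes only in rows, so rows that repeat a pose let the fingers close, or fill a call up. It gives the time, the measured TCP pose, the force and the opening at its end, in the units of the state.
- read_state(): the state, without advancing time (a new reading comes with each control period).
- read_camera(name): name is "scene" or "top" or "wrist"; returns a dict with "color" (480x640x3 uint8, red, green, blue), "depth" (480x640 float32, m along the optical axis (not along the pixel's ray), 0 where there is no reading), "camera_matrix" (3x3 intrinsics, pixels), "T" (4x4, takes a point from camera to world coordinates); the wrist camera has in their place "hand_eye" (4x4, takes a point from camera to tool coordinates, whose origin is the TCP and whose axes are the flange's). Camera axes: x right, y up, looking along -z (the intrinsics and any distortion apply to the point x, -y, -z); pixel columns grow to the right and rows downward; lengths in m; the calibration is good to about 2 mm. A picture is of the moment at which its call begins: read the wrist's pose just before it.
- sign_off(): hands the job in, once; it reports no verdict.
The state is a dict: "time": time; "joints": joint angles; "joint_vel": joint speeds; "joint_efforts": joint torques, N m; "eef_pos": TCP position; "tool_rot": TCP orientation; "force": force on the tool from outside, world axes, zero at the start; "moment": the same for the moment, N m; "finger_gap": finger opening in m.
Only numpy, scipy, OpenCV 4.12 (cv2) and the standard library are available. Lean on these libraries where they do the work, as an engineer would, in place of code of your own. Each camera call takes 0.05 s, during which the arm holds its last target. There are 200 camera calls.

## Working session

There is one attempt and no reset: what is moved stays moved. The work goes in short steps, Python scripts to look and compute and a tool call to move; the robot and the scene stay as the last step left them, time stands still between calls to the robot, and variables do not carry over. Pictures are saved under pics/ and viewed, about 8 in all and at most 12, crops included, and the job is handed in when it is done.

Besides the shell and the picture viewer there is one more tool, called in YAML: its name, and indented under it one key for each argument. play_rows: Moves the arm, as the interface text tells. Its arguments: {"type":"object","properties":{"rows":{"type":"string"},"grip_force":{"type":"number"}},"required":["rows"]}

```bash
mkdir -p pics; cat > h.py <<'E'
import numpy as np,cv2
from cell import *
def pts(c,T=None):
    K=c["camera_matrix"];d=c["depth"];T=c["T"] if T is None else T
    v,u=np.mgrid[:480,:640]
    p=np.stack([(u-K[0,2])/K[0,0]*d,-(v-K[1,2])/K[1,1]*d,-d,np.ones_like(d)],-1)
    return (p@np.array(T).T)[...,:3]
def save(n,im): cv2.imwrite(f"pics/{n}.png",cv2.cvtColor(im,cv2.COLOR_RGB2BGR))
E
python3 - <<'E'
from h import *
print(read_state()["eef_pos"],read_state()["tool_rot"],read_state()["time"],tip_extent)
a=read_camera("scene");b=read_camera("top")
for n,c in(("scene",a),("top",b)):
    save(n,c["color"]);np.savez(n+".npz",**c)
    print(n,np.round(c["T"],3).tolist(),np.round(c["camera_matrix"],1).tolist())
E
```

```text
[ 0.25756852 -0.5134229   0.24129118] [-3.13968735e+00 -4.35297161e-04  4.64753355e-01] 0.0 0.011
scene [[0.518, 0.438, -0.735, -0.427], [-0.855, 0.276, -0.438, -0.674], [0.011, 0.856, 0.518, 0.75], [0.0, 0.0, 0.0, 1.0]] [[608.2, 0.0, 322.0], [0.0, 608.2, 254.0], [0.0, 0.0, 1.0]]
top [[0.012, 0.994, -0.108, 0.462], [-1.0, 0.009, -0.028, -0.11], [-0.027, 0.108, 0.994, 1.084], [0.0, 0.0, 0.0, 1.0]] [[463.4, 0.0, 316.7], [0.0, 463.4, 244.6], [0.0, 0.0, 1.0]]
```

View pics/scene.png

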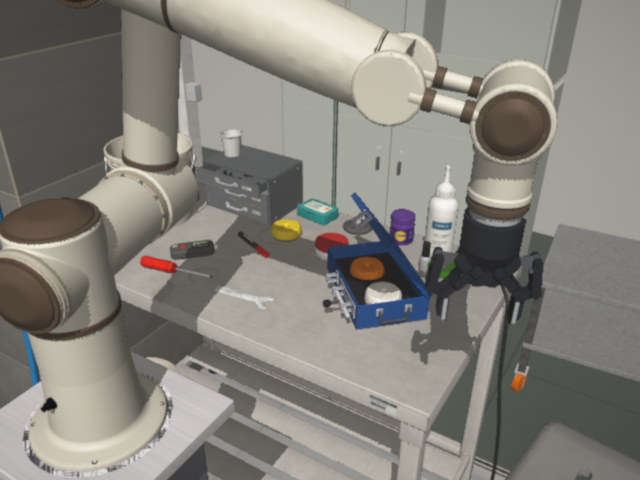

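View pics/top.png

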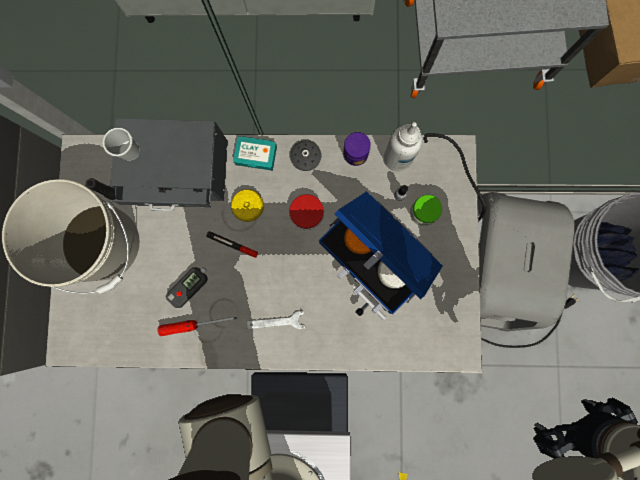

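The scene picture shows the case with its lid open past upright, hinge side away, and the knob at about (328,303). The top picture shows the lid from (345,200) to (438,280), the case's front facing lower-left, and the knob at about (361,310).

```bash
cat > m.py <<'E'
from h import *
for n in("top","scene"):
    c=dict(np.load(n+".npz"));P=pts(c);hsv=cv2.cvtColor(c["color"],cv2.COLOR_RGB2HSV)
    m=(hsv[...,0]>100)&(hsv[...,0]<125)&(hsv[...,1]>130)&(hsv[...,2]>30)&(c["depth"]>0)
    m[:,:300]=0; m[:150 if n=="top" else 185]=0
    Q=P[m];Q=Q[(Q[:,2]>0.0)&(Q[:,2]<.3)]
    print(n,len(Q),Q.min(0),Q.max(0),(c["depth"]>0).mean())
    # lid: z>0.075, plane
    L=Q[Q[:,2]>.075];
    for _ in range(6):
        o=L.mean(0);nv=np.linalg.svd(L-o)[2][2];nv*=np.sign(nv[2]) or 1
        L=L[abs((L-o)@nv)<max(.003,1.5*np.std((L-o)@nv))]
    print(" lid plane o",o,"n",nv,len(L),np.std((L-o)@nv),"dir",np.degrees(np.arctan2(nv[1],nv[0])))
    hd=cv2.minAreaRect(np.float32(Q[:,:2])*1000);print(" rect",hd)
    hi=L[np.argsort(-L[:,2])[:40]];print(" top edge",hi.mean(0),hi.min(0),hi.max(0))
    w=P[(P[...,2]>.053)&(P[...,2]<.066)&m]; print(" rim rect",len(w),cv2.minAreaRect(np.float32(w[:,:2])*1000))
    # knob: dark
    u,v=(361,310) if n=="top" else (328,303)
    k=np.zeros_like(m);k[v-12:v+12,u-12:u+12]=1
    k&=(c["color"].max(2)<60)&(P[...,2]>.02)
    vv,uu=np.nonzero(k);print(" knob",len(vv),uu.mean(),vv.mean(),P[k].mean(0),P[k].min(0),P[k].max(0))
    x,y=(380,260) if n=="top" else (375,265)
    save("z"+n,cv2.resize(c["color"][y-75:y+75,x-100:x+100],None,fx=4,fy=4,interpolation=2))
E
python3 m.py
```

```text
top 4752 [ 0.4249502  -0.35414895  0.01508455] [ 0.75714898 -0.0863447   0.19136046] 0.995927734375
 lid plane o [ 0.5725135  -0.23573255  0.13788643] n [ 0.56591056 -0.56065368  0.60449375] 3648 0.0009388161759800236 dir -44.73264283711077
 rect ((586.9127197265625, -252.33984375), (242.35633850097656, 255.37960815429688), 41.178348541259766)
 top edge [ 0.545204   -0.20869663  0.18864776] [ 0.46461141 -0.28935517  0.18779903] [ 0.62606475 -0.12593237  0.19136046]
 rim rect 290 ((558.8246459960938, -220.15985107421875), (230.00067138671875, 154.9700469970703), 45.26283264160156)
 knob 51 360.47058823529414 310.05882352941177 [ 0.43067416 -0.17857175  0.06297278] [ 0.41908687 -0.19454712  0.03690312] [ 0.46237804 -0.11006907  1.08429791]
scene 2577 [ 0.2112175  -0.45392938  0.00448813] [ 0.6798683  -0.08929605  0.29556104] 0.994033203125
 lid plane o [ 0.51298856 -0.27655088  0.14953821] n [ 0.53259288 -0.55730875  0.63698648] 331 0.0016923708682347305 dir -46.2990827239387
 rect ((452.0334167480469, -320.87530517578125), (528.2550659179688, 152.00518798828125), 44.867244720458984)
 top edge [ 0.5664721  -0.18158808  0.18843303] [ 0.46334103 -0.28289867  0.18705308] [ 0.62209788 -0.12662208  0.19167858]
 rim rect 450 ((553.2058715820312, -217.92559814453125), (238.48931884765625, 150.95751953125), 45.86310958862305)
 knob 34 326.5882352941176 303.1764705882353 [ 0.42100693 -0.18000673  0.04293154] [ 0.41446158 -0.18574092  0.03698444] [ 0.43195121 -0.17375405  0.04706667]
```

```bash
python3 -c "
import cv2,numpy as np
a=cv2.imread('pics/ztop.png');b=cv2.imread('pics/zscene.png')
cv2.imwrite('pics/both.png',cv2.resize(np.vstack([a[:,100:],b[:,100:]]),(500,857) if 0 else (466,600)))"
```

```text
(no output)
```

View pics/ztop.png

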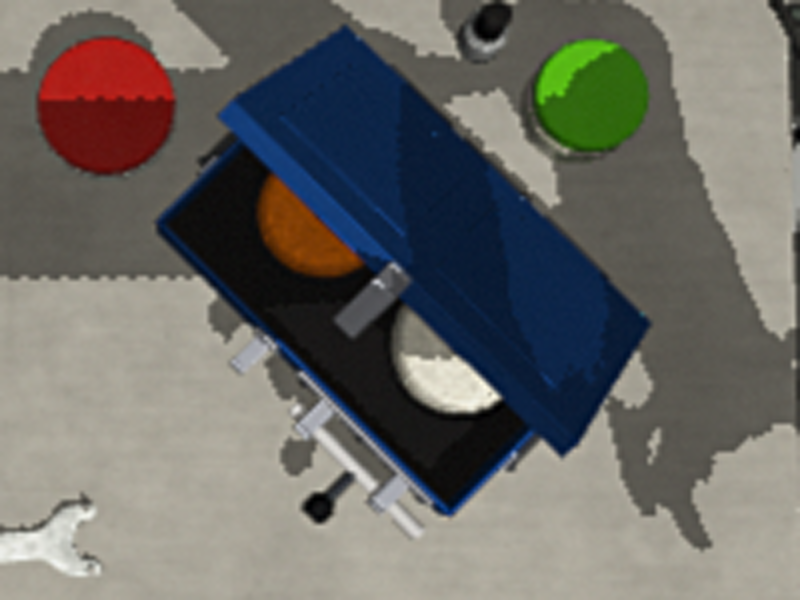

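Lid is about 53° open, case centre about (0.556, -0.219), yaw -45°. I go above the lid's outer face with the jaws shut and the tool turned to the case.

play_rows:
  rows: "0 0 -0.14 35 31 20 -1;0 0 -0.28 70 62 20 -1;0 0 -0.42 105 94 20 -1;0 0 -0.56 140 125 20 -1;0 0 -0.7 175 156 20 -1;0 0 -0.84 210 188 20 -1;0 0 -0.98 245 220 20 -1;0 0 -1.12 280 250 20 -1;0 0 -1.25 312 281 20 -1;0 0 -1.25 312 281 20 -1"

```text
time: 1.35
eef_pos: [0.571, -0.2305, 0.2615]
tool_rot: [-3.141, 0.001, -0.781]
force: [0.2, 0.8, -0.4]
finger_gap: 0.0001
```

```bash
python3 - <<'E'
from h import *
s=read_state();print(s["time"],s["eef_pos"],s["tool_rot"],s["force"],s["finger_gap"],s["joints"])
c=read_camera("scene");save("s2",cv2.resize(c["color"][100:340,240:560],None,fx=2.4,fy=2.4))
cx,cy,yaw=.556,-.219,-np.pi/4
for d in (60,53,45,37,30,22,15,8,3,0,-1):
    t=np.radians(d);r=.135
    x=.076-r*np.cos(t)+.0045*np.sin(t)+.011;z=.06+r*np.sin(t)+.0045*np.cos(t)+.011
    p=np.array([cx+x*np.cos(yaw),cy+x*np.sin(yaw),z]);print(d,np.round(1000*(p-s["eef_pos"]),1))
E
```

```text
1.35 [ 0.57097412 -0.23050432  0.26147861] [-3.14128151e+00  1.33296873e-03 -7.81366112e-01] [ 0.22501262  0.7914889  -0.39393799] 0.00012969404503533199 [-5.79948719e-01  2.51586396e-01  1.45135312e+00  5.76458009e-04
  1.43989693e+00  1.77213833e+00]
60 [  1.6  -5.  -71.3]
53 [ -8.4   4.9 -80. ]
45 [-18.7  15.2 -91.8]
37 [ -27.8   24.3 -105.6]
30 [ -34.5   31.1 -119.1]
22 [ -40.8   37.3 -135.7]
15 [ -44.8   41.4 -151.2]
8 [ -47.5   44.1 -167.2]
3 [ -48.6   45.1 -178.9]
0 [ -48.9   45.4 -186. ]
-1 [ -49.    45.5 -188.3]
```

View pics/s2.png

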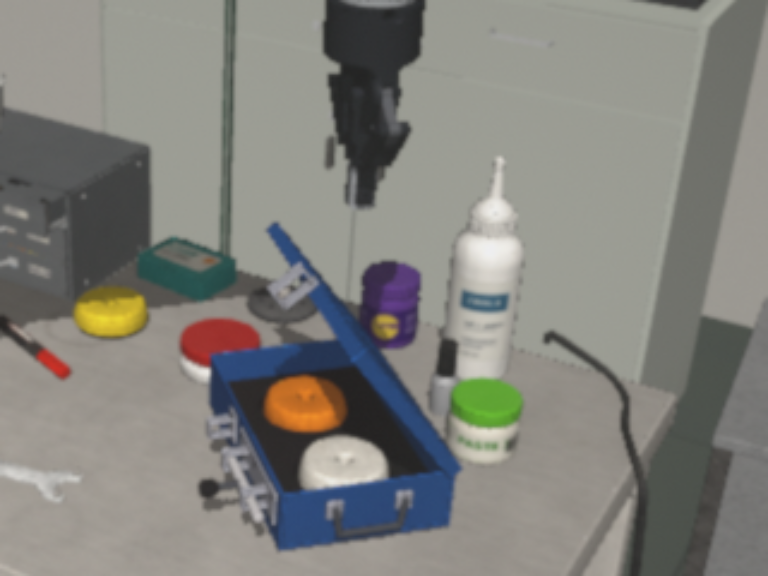

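The fingers hang shut at crop pixel (360,205), above and behind the lid's outer face, with clear space around. I go down and follow the lid's arc.

play_rows:
  rows: "0 0 0 2 -5 -35 -1;0 0 0 2 -5 -65 -1;0 0 0 -3 0 -75 -1;0 0 0 -8 5 -80 -1;0 0 0 -14 10 -86 -1;0 0 0 -19 15 -92 -1;0 0 0 -23 20 -99 -1;0 0 0 -28 24 -106 -1;0 0 0 -31 28 -113 -1;0 0 0 -34 31 -119 -1"

```text
time: 2.65
eef_pos: [0.5352, -0.2016, 0.1425]
tool_rot: [3.141, 0.001, -0.785]
force: [-0.7, 0.5, 1.5]
finger_gap: 0.0002
```

```bash
python3 - <<'E'
from h import *
s=read_state();print(s["time"],s["eef_pos"],s["force"])
c=read_camera("scene");P=pts(c);save("s3",cv2.resize(c["color"][160:340,280:520],None,fx=2.5,fy=2.5))
E
```

```text
2.65 [ 0.53520617 -0.2016338   0.14253966] [-0.67185144  0.47006769  1.47530046]
```

View pics/s3.png

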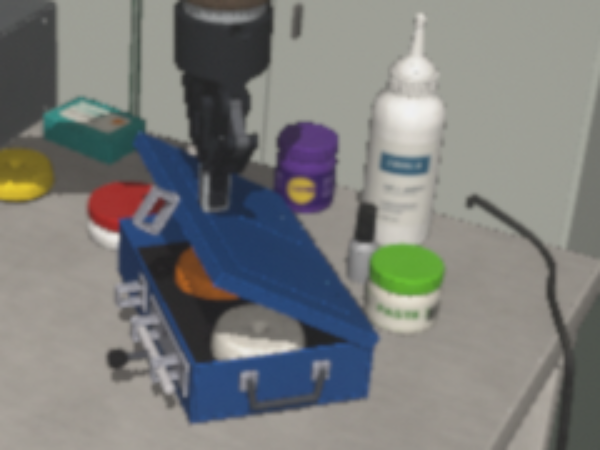

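The lid now follows the fingertip at about 30°; tip at (215,205). Continuing down.

play_rows:
  rows: "0 0 0 -4 4 -8 -1;0 0 0 -7 7 -17 -1;0 0 0 -9 9 -25 -1;0 0 0 -11 10 -32 -1;0 0 0 -12 11 -40 -1;0 0 0 -13 13 -48 -1;0 0 0 -14 14 -55 -1;0 0 0 -15 14 -60 -1;0 0 0 -15 14 -64 -1;0 0 0 -15 14 -67 -1"

```text
time: 3.95
eef_pos: [0.5205, -0.1878, 0.076]
tool_rot: [3.142, 0.001, -0.785]
force: [0.0, 2.2, 2.1]
finger_gap: 0.0005
```

```bash
cat > lid.py <<'E'
from h import *
s=read_state();print(s["time"],s["eef_pos"],s["force"],s["joints"][5])
for n in("scene","top"):
    c=read_camera(n);P=pts(c);hsv=cv2.cvtColor(c["color"],cv2.COLOR_RGB2HSV)
    m=(hsv[...,0]>100)&(hsv[...,0]<125)&(hsv[...,1]>130)&(c["depth"]>0)
    q=P-np.array([.556,-.219,0]);X=(q[...,0]-q[...,1])*.7071;Y=(q[...,0]+q[...,1])*.7071
    k=m&(abs(X)<.07)&(abs(Y)<.108)&(P[...,2]>.05)&(P[...,2]<.15)
    if k.sum()>50:
        A=np.c_[X[k],Y[k],np.ones(k.sum())];f=np.linalg.lstsq(A,P[k][:,2],rcond=None)[0];print(n,k.sum(),"angle",-f[0],f, "z",P[k][:,2].min(),P[k][:,2].max())
    g=(c["color"].max(2)<60)&(abs(X+.121)<.02)&(abs(Y+.04)<.05)&(P[...,2]>.025)&(P[...,2]<.055)
    if g.sum(): print(" knob",g.sum(),X[g].mean(),Y[g].mean(),P[g].mean(0))
    if n=="scene": save("L%d"%int(s["time"]*100),cv2.resize(c["color"][190:340,290:490],None,fx=3,fy=3))
E
python3 lid.py
```

```text
3.95 [ 0.52052853 -0.18778163  0.07597433] [0.01730105 2.16038875 2.05700107] 1.7911649495769846
scene 3155 angle 0.005121232193653209 [-0.00512123 -0.00049102  0.06640013] z 0.061465102098049784 0.10744902469299455
 knob 36 -0.12303494080826158 -0.06785370609141718 [ 0.42102005 -0.1799806   0.04334307]
top 1542 angle -0.0013012922141251645 [0.00130129 0.00246384 0.0637036 ] z 0.05762980196886436 0.0689800369085285
 knob 50 -0.11805717878138894 -0.061369601123491775 [ 0.42912489 -0.17891545  0.04199304]
```

Nearly shut. I press on to feel the stop.

play_rows:
  rows: "0 0 0 0 0 -0.5 -1;0 0 0 0 0 -1 -1;0 0 0 0 0 -1 -1;0 0 0 0 0 -1.5 -1;0 0 0 0 0 -1.5 -1;0 0 0 0 0 -2 -1;0 0 0 0 0 -2 -1;0 0 0 0 0 -2.5 -1;0 0 0 0 0 -2.5 -1;0 0 0 0 0 -2.5 -1"

```text
time: 5.3
eef_pos: [0.5209, -0.1881, 0.0754]
tool_rot: [3.141, 0.0, -0.785]
force: [-6.1, 1.8, 13.3]
finger_gap: -0.0002
```

The stop is reached (13 N, 0.6 mm further). I lift off and go to the right of the knob, above it.

play_rows:
  rows: "0 0 0 0 0 25 -1;0 0 0 0 0 70 -1;0 0 0 -30 -6 75 -1;0 0 0 -60 -12 75 -1;0 0 0 -95 -20 75 -1;0 0 0 -125 -26 75 -1;0 0 0 -137 -29 65 -1;0 0 0 -137 -29 40 -1;0 0 0 -137 -29 15 -1;0 0 0 -137 -29 15 -1"

```text
time: 6.55
eef_pos: [0.3826, -0.2155, 0.0866]
tool_rot: [-3.141, 0.005, -0.785]
force: [-0.1, 1.1, -0.5]
finger_gap: -0.0001
```

```bash
python3 lid.py; ls pics; python3 - <<'E'
from h import *
s=read_state();c=read_camera("wrist")
from scipy.spatial.transform import Rotation as R
T=np.eye(4);T[:3,:3]=R.from_euler("xyz",s["tool_rot"]).as_matrix();T[:3,3]=s["eef_pos"]
P=pts(c,T@c["hand_eye"]);np.savez("w.npz",P=P,c=c["color"]);save("w1",c["color"])
E
```

```text
6.55 [ 0.38257677 -0.21554152  0.08662433] [-0.1100031   1.07196505 -0.50283724] 1.566019758361625
scene 3346 angle 0.0015993983963212652 [-0.0015994   0.0003939   0.06620353] z 0.061484423675045585 0.07109001744538557
 knob 14 -0.12649858845700115 -0.06765380772129455 [ 0.41871221 -0.17739006  0.0421914 ]
top 6125 angle 0.0004998207564072072 [-0.00049982  0.00024386  0.06402001] z 0.05750399446744359 0.07122509230926899
 knob 52 -0.11631618039114404 -0.06150699770657901 [ 0.43025882 -0.18024368  0.04256777]
L395.png
L655.png
both.png
s2.png
s3.png
scene.png
top.png
zscene.png
ztop.png
```

View pics/w1.png

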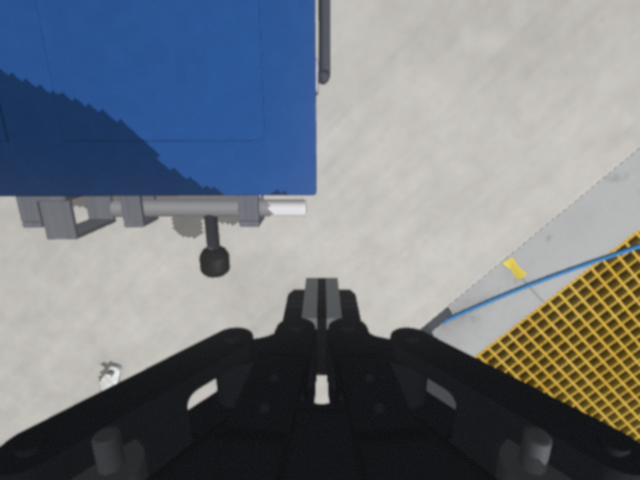

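The wrist view shows the shut lid, the knob at (214,261) left of the shut fingertips (about (322,282)), and free table right of the knob. I measure the knob from this view.

```bash
python3 - <<'E'
from h import *
d=np.load("w.npz");P=d["P"];c=d["c"];s=read_state()["eef_pos"]
f=lambda p:np.round(1000*np.array([(p[...,0]-p[...,1])*.7071,(p[...,0]+p[...,1])*.7071,p[...,2]]),1)
g=np.zeros(c.shape[:2],bool);g[245:280,196:232]=1;g&=(c.max(2)<70)&(P[...,2]>.02)
q=P[g]-s;print("knob-tcp case axes mean",f(q.mean(0)),f(np.percentile(q,2,0)),"z",P[g][:,2].max())
F=f(q);print(F.min(1),F.max(1))
for u,v in((306,284),(338,284),(322,282),(290,300),(352,300),(212,225),(66,232),(300,208)):print(u,v,f(P[v,u]-s))
E
```

```text
knob-tcp case axes mean [  4.4  55.7 -46.6] [  3.2  46.6 -52. ] z 0.21946585082859682
[ -3.5  -0.2 -54. ] [ 70.3  63.3 129.9]
306 284 [11.2  5.8 -2.1]
338 284 [-28.3 -11.5 -90.3]
322 282 [10.7 -0.6 -5.1]
290 300 [ 7.3 11.7  4.2]
352 300 [  7.2 -12.2   4. ]
212 225 [ 22.8  56.5 -50.5]
66 232 [ 25.2 117.  -28.6]
300 208 [ 32.1  10.5 -49.2]
```

play_rows:
  rows: "0 0 0 1 -1 -25 -1;0 0 0 1 -1 -50 -1;0 0 0 1 -1 -54 -1;0 0 0 8 6 -54 -1;0 0 0 15 13 -54 -1;0 0 0 22 20 -54 -1;0 0 0 27 25 -54 -1;0 0 0 31 29 -54 -1;0 0 0 35 33 -54 -1;0 0 0 39 37 -54 -1"

```text
time: 7.95
eef_pos: [0.423, -0.18, 0.0349]
tool_rot: [3.141, -0.0, -0.785]
force: [-1.6, -0.9, 1.6]
finger_gap: -0.0003
```

```bash
python3 lid.py
```

```text
7.95 [ 0.42298481 -0.1799646   0.03489857] [-1.57676865 -0.93423005  1.58259837] 1.6902602039097359
scene 3496 angle -0.0004112088907870589 [0.00041121 0.00032645 0.06616721] z 0.06139781993166249 0.0714214372487787
 knob 48 -0.1233630739567172 -0.0802552966145743 [ 0.41201869 -0.18851791  0.04495466]
top 6026 angle 0.0013730207833143584 [-0.00137302  0.00060725  0.0640808 ] z 0.057193813811267535 0.07048504560788449
```

In contact, ~2 N. Pushing on, slowing toward the stop.

play_rows:
  rows: "0 0 0 3 3 0 -1;0 0 0 6 6 0 -1;0 0 0 8 8 0 -1;0 0 0 10 10 0 -1;0 0 0 11 11 0 -1;0 0 0 12 12 0 -1;0 0 0 13 13 0 -1;0 0 0 13.5 13.5 0 -1;0 0 0 14 14 0 -1;0 0 0 14 14 0 -1"

```text
time: 9.3
eef_pos: [0.4358, -0.1667, 0.0347]
tool_rot: [3.139, 0.001, -0.784]
force: [-6.1, -5.5, 0.8]
finger_gap: 0.0
```

play_rows:
  rows: "0 0 0 0.5 0.5 0 -1;0 0 0 0.5 0.5 0 -1;0 0 0 1 1 0 -1;0 0 0 1 1 0 -1;0 0 0 1.5 1.5 0 -1;0 0 0 1.5 1.5 0 -1;0 0 0 2 2 0 -1;0 0 0 2 2 0 -1;0 0 0 2 2 0 -1;0 0 0 2 2 0 -1"

```text
time: 10.55
eef_pos: [0.436, -0.1662, 0.0346]
tool_rot: [3.134, 0.002, -0.783]
force: [-15.7, -13.3, 3.9]
finger_gap: -0.0002
```

Force rises to 20 N without motion: a stop. I back off to the right, lift, and look.

play_rows:
  rows: "0 0 0 -6 -6 0 -1;0 0 0 -16 -16 0 -1;0 0 0 -30 -30 0 -1;0 0 0 -44 -44 5 -1;0 0 0 -52 -52 30 -1;0 0 0 -53 -53 55 -1;0 0 0 -53 -53 80 -1;0 0 0 -53 -53 90 -1;0 0 0 -53 -53 90 -1;0 0 0 -53 -53 90 -1"

```text
time: 11.8
eef_pos: [0.3851, -0.2164, 0.1237]
tool_rot: [-3.141, 0.002, -0.785]
force: [-0.4, -1.1, 0.8]
finger_gap: 0.0002
```

```bash
python3 lid.py; python3 - <<'E'
from h import *
save("w2",read_camera("wrist")["color"])
E
```

```text
11.8 [ 0.38512035 -0.2164286   0.12366247] [-0.37418989 -1.14343539  0.79098982] 1.5689859575691276
scene 3359 angle 0.001601052099988872 [-0.00160105  0.00060894  0.06619866] z 0.06131704537965843 0.07134840011503074
 knob 34 -0.12350475024516712 -0.03266446294001431 [ 0.44557063 -0.1547656   0.04327602]
top 6130 angle -0.00011497193314459673 [0.00011497 0.00026228 0.06397328] z 0.05656019932148393 0.0707656450152283
 knob 46 -0.1183288768051358 -0.026280413412962254 [ 0.45374481 -0.15391128  0.0427002 ]
```

View pics/w2.png

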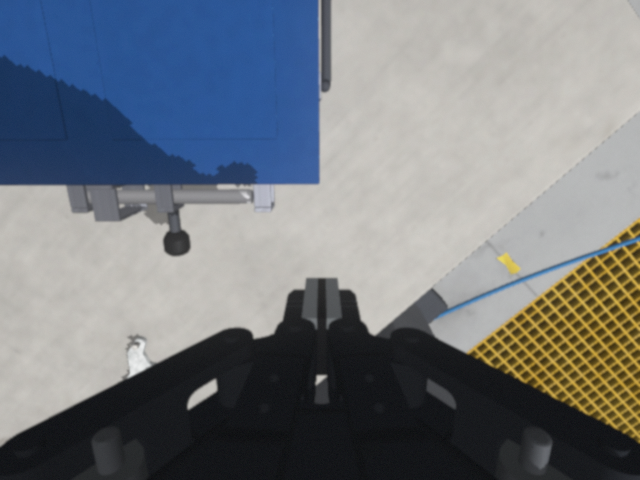

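The picture shows the lid flat, and the rod running through the staple at (107,202) into the keeper at (78,200). The knob at (176,243) is now beside the left guide. It moved 35 mm in both fixed cameras (-67.9 to -32.7 and -61.4 to -26.3), so the bolt is home, and the arm is clear.

```bash
python3 -c "
from cell import *
print(sign_off(),read_state()['force'])"
```

```text
the job is handed in; nothing more can be done
the job is handed in; nothing more can be done
```

The case is closed and bolted, and I handed the job in at about 12 s of the 42 s allowed; sign-off gives no verdict.

- **Lid:** I pushed it down along its arc with the shut fingertips, over about 2.5 s, until I felt its stop (13 N). The last measured lid angles were 0.002 rad (scene camera) and 0.000 rad (top camera).
- **Bolt:** I pushed the knob left until it stopped (about 20 N). Both fixed cameras show it moved about 35 mm of its 36 mm travel, and the last wrist picture shows the rod through the staple and into the keeper.
- **Disagreement:** the scene and top cameras put the knob about 6 mm apart in absolute position, because each sees a different side of it. Their travel figures agree.
- **Clearance:** the arm ended clear of everything, about 0.1 m above the table, with only about 1 N of residual force reading.
- **Not checked:** I did not measure the pads or bystanders again. The arm touched only the lid and the knob, as far as the pictures and forces show.

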